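# Stack the sorted parts cases in their carrier and close the handle

### The job

Put the two closed cases, the deep one on the desk and the shallow one on the turntable, back into the carrier, on top of the case already in it: first the deep case, then the shallow one, each lowered (not dropped) squarely so that its foot nests fully over the raised panel of the lid beneath. Then swing the carrying handle fully upright, so that its lugs close over the top case and the column is ready to carry, and leave the other things on the desk where they are.

Things in the scene. Friction and masses are not known exactly. Their poses are not given: they have to be found in the camera images.
- carrier: Fixed grey steel base plate, 90 (x) by 164 mm (y), top at 12 mm, with a locating panel like those of the lids. Origin: centre of its underside. The column stands on its middle, long sides along its y; origins of the seated cases lie 12 (bottom), 52 (deep) and 108 mm (shallow) above it, the finished top at 152 mm. The handle's hinge line runs along its y at x = 0, z = 22 mm.
- case_bottom: Same shape as the other two, 40 mm high to the lid's shoulder; stands nested in the carrier. On every lid a panel rises 6 mm, 44 x 114 mm at its foot, tapering to 36 x 106 mm; under every case a 7 mm deep foot rim (opening 48 x 118 mm) fits over such a panel, either way round, 2 mm free on each side. Origin: centre of the underside of the foot rim.
- case_deep: Closed grey plastic case, 130 mm long (its y) by 60 mm wide (its x; grip here), a black clasp sticking out 8 mm at the middle of each end. The tallest: 56 mm high to the lid's shoulder, 62 mm with the raised panel. Stands on the desk. Origin: centre of its underside, z up.
- case_shallow: Closed grey plastic case, 130 mm long (its y) by 60 mm wide (its x; grip here), a black clasp sticking out 8 mm at the middle of each end. The flattest: 38 mm high to the lid's shoulder, 44 mm with the raised panel. Stands on the turntable. Origin: centre of its underside, z up.
- turntable: Plywood platter of 170 mm diameter with a black rubber rim band, top 30 mm above the desk, on a fixed steel foot. Origin: on the upright axis, on the desk. The platter spins freely, so what stands on it moves with the slightest push.
- handle (a joint): Angle of the carrying handle, rad: 0 = fully upright over the column (a stop), growing as it leans to the carrier's +x side, at most 1.35; a stiff hinge, it stays where left. Two flat aluminium arms, 162 mm apart inside, joined by a bar; a lug in each arm passes 3 mm over the end clasps of the top case, so it closes only over a fully nested column.
- handle_grip (a point): Middle of the handle's bar, 160 mm from the hinge line; the bar has a black round grip, 16 mm thick and 104 mm long, along the carrier's y. Upright, this point is 182 mm above the desk.
- pliers: Red-handled pliers lying on the desk, 176 mm long (y), 18 mm high. A bystander.
- masking_tape: Roll of masking tape lying flat, 94 mm across, 25 mm high. A bystander.
- jar_nails: Standing glass jar with a yellow lid, 64 mm across, 112 mm high. A bystander.
- duct_tape: Roll of grey tape lying flat, 107 mm across, 48 mm high. A bystander.
- screwdriver: Screwdriver with a yellow handle, 170 mm long (y), 27 mm high. A bystander.

How it is judged:
On the way, in this order (a step that is already met when the one before it is completed fails the run):
1. the deep case stands nested squarely on the case in the carrier, let go, the handle still folded back (z of case_bottom in the frame of carrier between 0.0095 and 0.0145 m and x of case_bottom in the frame of carrier between -0.004 and 0.004 m and y of case_bottom in the frame of carrier between -0.004 and 0.004 m and angle between the y axis of case_bottom and the y axis of carrier, either way round below 0.07 rad and angle between each of case_bottom, case_deep's own z axis and vertical below 0.03 rad and z of case_deep in the frame of case_bottom between 0.0375 and 0.0425 m and x of case_deep in the frame of case_bottom between -0.004 and 0.004 m and y of case_deep in the frame of case_bottom between -0.004 and 0.004 m and angle between the y axis of case_deep and the y axis of case_bottom, either way round below 0.07 rad and contact force between case_deep and the fingers below 0.05 N and value of joint handle above 0.6 rad), for 0.2 s.
2. the shallow case stands nested squarely on the deep one, let go, the handle still folded back (z of case_bottom in the frame of carrier between 0.0095 and 0.0145 m and x of case_bottom in the frame of carrier between -0.004 and 0.004 m and y of case_bottom in the frame of carrier between -0.004 and 0.004 m and angle between the y axis of case_bottom and the y axis of carrier, either way round below 0.07 rad and angle between each of case_bottom, case_deep, case_shallow's own z axis and vertical below 0.03 rad and z of case_deep in the frame of case_bottom between 0.0375 and 0.0425 m and x of case_deep in the frame of case_bottom between -0.004 and 0.004 m and y of case_deep in the frame of case_bottom between -0.004 and 0.004 m and angle between the y axis of case_deep and the y axis of case_bottom, either way round below 0.07 rad and z of case_shallow in the frame of case_deep between 0.0535 and 0.0585 m and x of case_shallow in the frame of case_deep between -0.004 and 0.004 m and y of case_shallow in the frame of case_deep between -0.004 and 0.004 m and angle between the y axis of case_shallow and the y axis of case_deep, either way round below 0.07 rad and contact force between case_shallow and the fingers below 0.05 N and value of joint handle above 0.6 rad), for 0.2 s.
At the end, for the whole second after the job is handed in: The column stands in the carrier in the order bottom, deep, shallow: each case within 4 mm sideways, 2.5 mm in height and 0.07 rad of its nested place on what is under it, upright and at rest, and the handle is upright within 0.08 rad (z of case_bottom in the frame of carrier between 0.0095 and 0.0145 m and x of case_bottom in the frame of carrier between -0.004 and 0.004 m and y of case_bottom in the frame of carrier between -0.004 and 0.004 m and angle between the y axis of case_bottom and the y axis of carrier, either way round below 0.07 rad and angle between each of case_bottom, case_deep, case_shallow's own z axis and vertical below 0.03 rad and z of case_deep in the frame of case_bottom between 0.0375 and 0.0425 m and x of case_deep in the frame of case_bottom between -0.004 and 0.004 m and y of case_deep in the frame of case_bottom between -0.004 and 0.004 m and angle between the y axis of case_deep and the y axis of case_bottom, either way round below 0.07 rad and z of case_shallow in the frame of case_deep between 0.0535 and 0.0585 m and x of case_shallow in the frame of case_deep between -0.004 and 0.004 m and y of case_shallow in the frame of case_deep between -0.004 and 0.004 m and angle between the y axis of case_shallow and the y axis of case_deep, either way round below 0.07 rad and linear speed of each of case_bottom, case_deep, case_shallow below 0.02 m/s and angular speed of each of case_bottom, case_deep, case_shallow below 0.1 rad/s and value of joint handle below 0.08 rad); the robot touches nothing.
It fails at once if a case is dropped, thrown or knocked: it goes faster than 0.5 m/s while the fingers do not hold it ((contact force between case_bottom and the fingers below 0.05 N and linear speed of case_bottom above 0.5 m/s) or (contact force between case_deep and the fingers below 0.05 N and linear speed of case_deep above 0.5 m/s) or (contact force between case_shallow and the fingers below 0.05 N and linear speed of case_shallow above 0.5 m/s)).
It fails at once if another thing on the desk is shifted by more than 30 mm (distance of any of pliers, masking_tape, jar_nails, duct_tape, screwdriver from where it was at the start of the episode above 0.03 m).
It also fails if it takes over 67 s, if anything falls off the work surface, if the arm or the gripper's body presses on something with over 40 N, if the wrist force passes 120 N, or if a joint passes its speed limit or range.

### The arm

A 6-joint arm with a two-finger parallel gripper is mounted at the origin on a cart in front of the work surface, level with it; the furniture and walls round the work are solid. World frame = base frame: x ahead of the robot, y to its left, z up, the work surface at z = 0. Lengths are in m, angles in rad, forces in N, time in s.
With the tool pointing down it reaches from about 0.35 to 0.775 m from the base axis. Payload 5.5 kg.
Tool frame: the origin (TCP) lies midway between the tips of the shut fingers; the grasp point (between the pads) lies 19 mm behind it (r.tcp_to_grasp is the distance from the TCP to the grasp point, in m); z points along the fingers, y is the line along which they close (so a half turn about z gives the same grasp; the last joint's range is limited). The gripper opens to 85 mm and grips with 20 to 120 N. Pads are 22 mm wide; open, the fingers measure 114 mm over their backs; the gripper's body (76 mm by 85 mm) begins 54 mm behind the grasp point. The pads swing forward as they close: fully open they stand 13 mm farther back than shut.
Start: joints at [1.043, 0.313, 0.046, 1.304, 0, 1.431], TCP at [0.217, 0.532, 0.231] pointing down, gripper open.
Joint ranges: [-2.76, 2.76], [-0.86, 1.69], [-1.03, 1.26], [-2.2, 2.34], [-1.47, 1.5], [-3.14, 3.14]. Speed limits (rad/s): [2.57, 2.57, 3.14, 3.14, 3.14, 3.14].

### API

Orientations are given as a rotation vector (axis times angle).
In Python, from station import r, optics gives the robot as it stands.
- The arm moves only by the tool arm_command, never from a script. Its argument "motion" is a list of rows, each a list of 4 numbers: the shift along the world's x, y, z in units of 25 mm (1.0 is 25 mm), then the turn about the world's z in rad. In form: [[tx, ty, tz, twist], ...]. A call has 1 to 20 rows; each row is the pose to reach, as a shift and turn from the pose commanded when the call began; what a row does not reach only later rows make up. A row lasts 1/12 s, in which the tool goes at most 41.7 mm and 7.16 degrees, less where a joint would pass 70% of its speed; a pose out of reach is approached as far as the arm can. A call with a gripper value outside its range is refused whole. "gripper" is the opening, from -1 (shut) to 1 (fully open), set as the call begins (left out, the last holds). The fingers move at their own pace and stop on an object; "newtons" is the grip in N (left out, the last holds). Time passes only in rows, so rows that repeat a pose let the fingers close. It gives the time, the measured TCP pose, the force, the opening and the grip force at its end, in the units of the state.
- r.state(): the state, without advancing time (a new reading comes with each control period).
- optics.snapshot(name): name is "scene" or "top"; returns (picture, depth): 384x512x3 uint8, red, green, blue; 384x512 float32, m along the optical axis (not along the pixel's ray), 0 where there is no reading.
- optics.camera_info(name): a dict with "fx", "fy", "cx", "cy" (pixels), "dist" ([k1, k2, p1, p2, k3] as OpenCV has them; the pictures are not rectified), "T" (4x4, takes a point from camera to world coordinates). Camera axes: x right, y up, looking along -z (the intrinsics and any distortion apply to the point x, -y, -z); pixel columns grow to the right and rows downward; lengths in m; the calibration is good to about 2 mm. A picture is of the moment at which its call begins. camera_info takes no time and is no camera call.
- r.finish_job(): hands the job in; it is judged then, once.
The state is a dict: "time_s": time; "joint_pos": joint angles; "joint_vel": joint speeds; "joint_efforts": joint torques, N m; "ee_pos": TCP position; "eef_rot": TCP orientation; "contact_force": force on the tool from outside, world axes, zero at the start; "wrist_torque": the same for the moment, N m; "opening": opening from 0.0 (shut) to 1.0 (fully open); "grasp_force": force on a finger pad.
Only numpy, scipy, OpenCV 4.12 (cv2) and the standard library are available. Lean on these libraries where they do the work, as an engineer would, in place of code of your own. Each camera call takes 0.05 s, during which the arm holds its last target. There are 200 camera calls.

## Working session

There is one attempt and no reset: what is moved stays moved. The work goes in short steps, Python scripts to look and compute and a tool call to move; the robot and the scene stay as the last step left them, time stands still between calls to the robot, and variables do not carry over. Pictures are saved under pics/ and viewed, at most 12 in all, crops included, and the job is handed in when it is done.

Besides the shell and the picture viewer there is one more tool, called by a JSON object that holds its "method" and its "body". arm_command: Moves the arm, as the interface text tells. Its arguments: {"type":"object","properties":{"motion":{"type":"array","items":{"type":"array","items":{"type":"number"}}},"gripper":{"type":"number"},"newtons":{"type":"number"}},"required":["motion"]}

```bash
ls; mkdir -p pics
cat > h.py <<'E'
import numpy as np, cv2
from station import r, optics
def snap(n):
    p,d=optics.snapshot(n); return p,d,optics.camera_info(n)
def cloud(d,c):
    K=np.array([[c['fx'],0,c['cx']],[0,c['fy'],c['cy']],[0,0,1.]])
    v,u=np.mgrid[:d.shape[0],:d.shape[1]]
    n=cv2.undistortPoints(np.stack([u.ravel(),v.ravel()],1).astype(float)[:,None],K,np.array(c['dist'],float))[:,0]
    z=d.ravel(); P=np.stack([n[:,0]*z,-n[:,1]*z,-z],1)
    T=np.array(c['T']); W=P@T[:3,:3].T+T[:3,3]; W[z<=0]=np.nan
    return W.reshape(*d.shape,3)
E
python3 - <<'E'
from h import *
for n in('top','scene'):
    p,d,c=snap(n); cv2.imwrite(f'pics/{n}0.png',cv2.resize(p[...,::-1],(800,600),interpolation=cv2.INTER_CUBIC)); np.savez(f'{n}0.npz',p=p,W=cloud(d,c))
    print(c)
s=r.state(); print(s)
E
```

```text
pics
{'fx': 408.7137385183901, 'fy': 408.7137385183901, 'cx': 256.7792449234025, 'cy': 197.9365251387737, 'dist': array([-0.10385323,  0.        ,  0.        ,  0.        ,  0.        ]), 'T': array([[ 4.99672598e-03,  9.89488900e-01, -1.44522488e-01,
         4.09256861e-01],
       [-9.99401377e-01, -6.23924121e-06, -3.45960587e-02,
        -1.31676512e-01],
       [-3.42333177e-02,  1.44608841e-01,  9.88896538e-01,
         1.22716610e+00],
       [ 0.00000000e+00,  0.00000000e+00,  0.00000000e+00,
         1.00000000e+00]])}
{'fx': 462.209072378958, 'fy': 462.209072378958, 'cx': 259.89020493916854, 'cy': 185.89840906539686, 'dist': array([0.01837256, 0.        , 0.        , 0.        , 0.        ]), 'T': array([[ 0.78617306,  0.41754011, -0.45562285,  0.00147404],
       [-0.61772836,  0.50880568, -0.59960692, -0.85603493],
       [-0.01853644,  0.75284596,  0.65793568,  0.96543843],
       [ 0.        ,  0.        ,  0.        ,  1.        ]])}
{'time_s': 0.1, 'joint_pos': array([ 1.04342590e+00,  3.13894168e-01,  4.51260192e-02,  1.30357398e+00,
       -1.52406788e-05,  1.43115674e+00]), 'joint_vel': array([-0.00042048, -0.00019701,  0.0023022 ,  0.00254918, -0.0023427 ,
       -0.00034589]), 'joint_efforts': array([ 1.93913016e-03, -4.81727922e+01,  2.99242777e+01,  1.27546827e-02,
       -1.23937120e-04,  2.78047605e-05]), 'ee_pos': array([0.21721782, 0.53193005, 0.23052941]), 'eef_rot': array([-6.05143401e-01, -3.08225758e+00,  2.30182974e-03]), 'contact_force': array([ 0.0440287 , -0.30903019,  0.3146156 ]), 'wrist_torque': array([-0.02818622,  0.05354762, -0.02065698]), 'grasp_force': 0.0, 'opening': 0.999925103242685}
```

View pics/top0.png

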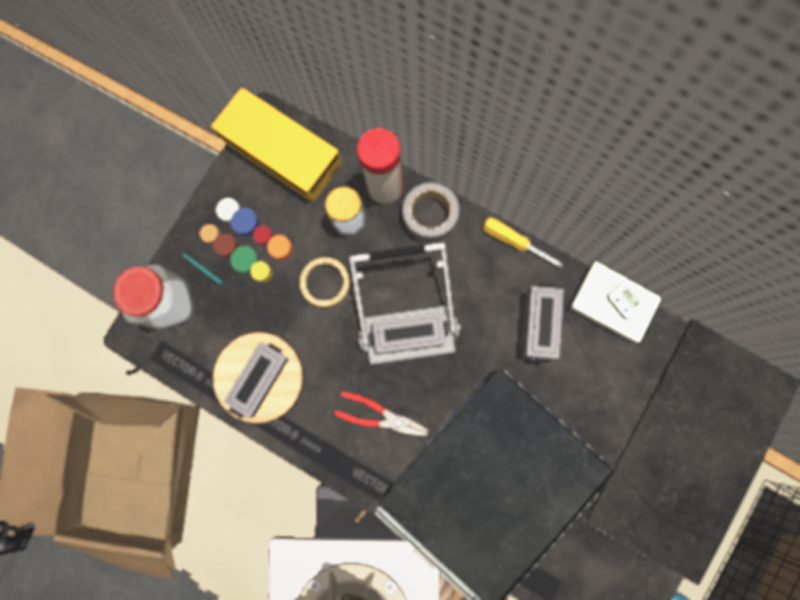

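View pics/scene0.png

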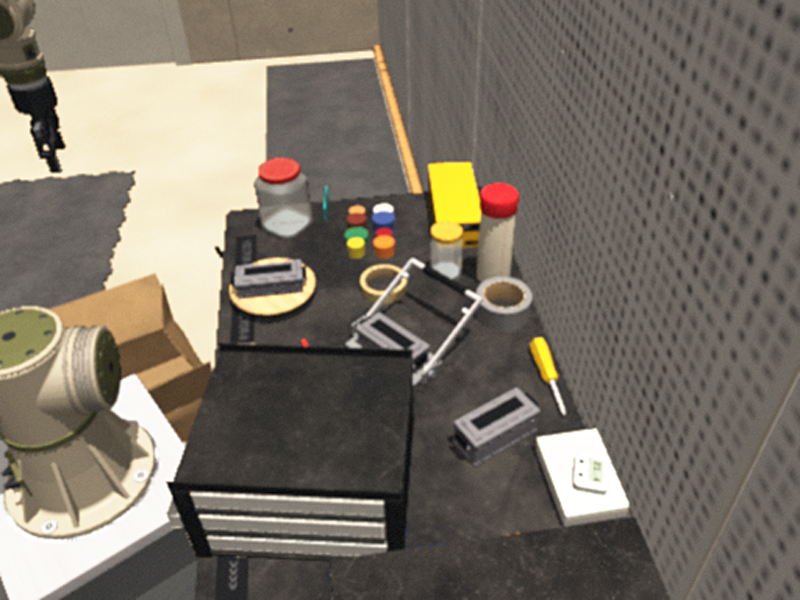

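The top view (800x600 picture) shows the carrier with the bottom case at about (410,335), its handle leaning up the picture towards (400,255). The deep case is at (545,322), and the shallow case is on the turntable at (257,380). The scene view shows the same layout, with a tall drawer cabinet between the robot and the deep case.

```bash
cat > fit.py <<'E'
from h import *
def rect(W,c,zlo,zhi,rad=0.1):
    m=(np.hypot(W[...,0]-c[0],W[...,1]-c[1])<rad)&(W[...,2]>zlo)&(W[...,2]<zhi)
    P=W[m]
    (x,y),(a,b),t=cv2.minAreaRect((P[:,:2]*1000).astype(np.float32))
    if a>b: t+=90   # t: direction of short side
    return len(P),round(x,1),round(y,1),round(min(a,b),1),round(max(a,b),1),'short-dir deg',round(t,2),'zmed',round(float(np.median(P[:,2]))*1000,1)
E
python3 - <<'E'
from fit import *
for n in('top','scene'):
    f=np.load(n+'0.npz');W=f['W']
    if n=='top': pts=dict(car=(410,335),deep=(545,322),sh=(257,380),grip=(400,256),cab=(500,480),jar=(345,200),mt=(325,282),pl=(385,415),duct=(430,210),shaker=(380,150),scr=(520,240),wht=(615,300),plat=(285,365))
    else: pts=dict(car=(393,340),deep=(497,420),sh=(270,280),grip=(445,280))
    for k,(u,v) in pts.items():
        print(n,k,np.round(W[int(v*.64),int(u*.64)]*1000,1))
f=np.load('top0.npz')['W']
for k,(u,v),lo,hi in (('deep',(545,322),.048,.075),('sh',(257,380),.058,.085),('bot',(410,335),.042,.07)):
    c=f[int(v*.64),int(u*.64)]
    for n in('top','scene'):
        W=np.load(n+'0.npz')['W']; print(k,n,rect(W,c,lo,hi))
# height histogram of scene
E
```

```text
top car [ 533.3 -106.1   59.4]
top deep [ 555.8 -352.2   65.2]
top sh [448.  171.8  76.7]
top grip [674.3 -89.5  97.8]
top cab [ 285.3 -255.7  172.8]
top jar [772.6  12.8 115.5]
top mt [644.   61.3   1.8]
top pl [387.2 -58.6  15.1]
top duct [ 790.5 -144.5   -2.8]
top shaker [830.2 -58.3 207.7]
top scr [ 722.3 -316.3   24. ]
top wht [ 599.1 -489.    47.9]
top plat [478.6 127.8  44.1]
scene car [ 531.2 -114.5   55.7]
scene deep [ 547.8 -365.    62.4]
scene sh [438.4 157.3  65.9]
scene grip [670.8 -90.7 103.3]
deep top (990, 557.1, -355.6, 62.0, 144.6, 'short-dir deg', 85.41, 'zmed', 60.9)
deep scene (1138, 555.6, -354.0, 64.4, 147.2, 'short-dir deg', 85.63, 'zmed', 60.1)
sh top (1031, 449.8, 179.1, 62.5, 148.2, 'short-dir deg', 59.17, 'zmed', 72.4)
sh scene (650, 447.8, 178.5, 67.4, 145.0, 'short-dir deg', 60.02, 'zmed', 71.5)
bot top (1013, 548.8, -102.5, 84.1, 171.8, 'short-dir deg', 10.79, 'zmed', 56.5)
bot scene (731, 548.0, -103.0, 87.5, 174.3, 'short-dir deg', 9.32, 'zmed', 55.7)
```

Run:
```python
from h import *
rows=[]
for n,pts in (('top',((410,325),(545,322),(257,380))),('scene',((393,340),(497,425),(270,280)))):
    p=np.load(n+'0.npz')['p'][...,::-1]; row=[]
    for u,v in pts:
        u=int(u*.64);v=int(v*.64); w=37
        row.append(cv2.resize(p[v-w:v+w,u-w:u+w],(266,266),interpolation=cv2.INTER_CUBIC)); print(n,u-w,v-w)
    rows.append(np.hstack(row))
cv2.imwrite('pics/crops.png',np.vstack(rows))
W=np.load('top0.npz')['W']
for k,(u,v) in dict(cabA=(502,380),cabB=(600,465),cabC=(392,500),whiteL=(580,305),hL=(355,255),hR=(440,250),jarR=(383,150)).items(): print(k,np.round(W[int(v*.64),int(u*.64)]*1000))
```

```text
top 225 171
top 311 169
top 127 206
scene 214 180
scene 281 235
scene 135 142
cabA [ 447. -260.  171.]
cabB [ 309. -419.  170.]
cabC [252. -79. 171.]
whiteL [ 594. -429.   27.]
hL [674.  -7. 101.]
hR [ 706. -163.    1.]
jarR [830. -64. 209.]
```

View pics/crops.png

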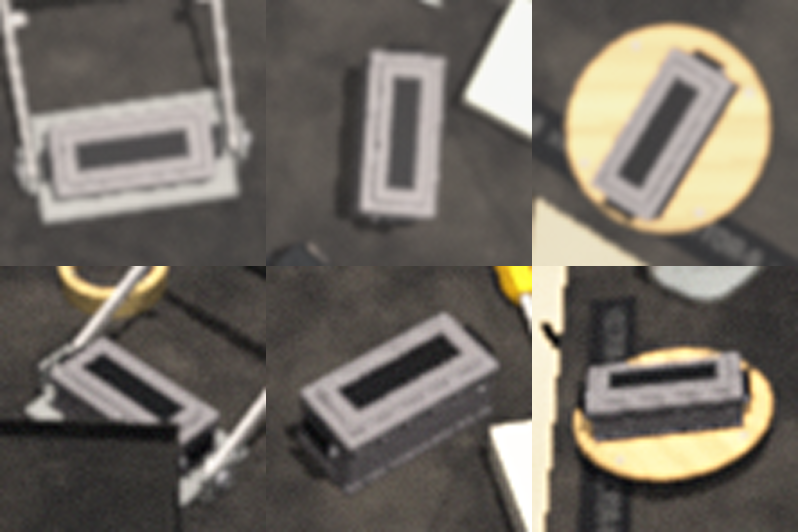

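The crops show a dark label centred on each lid panel. I'll use it for sub-pixel poses: its outline intersected with the known panel-top heights of 58, 62 and 74 mm.

```bash
cat >> fit.py <<'E'
def plane(c,uv,z):
    K=np.array([[c['fx'],0,c['cx']],[0,c['fy'],c['cy']],[0,0,1.]])
    n=cv2.undistortPoints(np.array(uv,float)[:,None],K,np.array(c['dist'],float))[:,0]
    T=np.array(c['T']); D=np.stack([n[:,0],-n[:,1],-np.ones(len(n))],1)@T[:3,:3].T
    s=(z-T[2,3])/D[:,2]; return T[:3,3]+D*s[:,None]
def label(p,c,seed,z,lid=False,S=6):
    """dark label (or the light lid outline) around seed px (512 scale) -> x,y mm, short,long mm, long-axis deg"""
    u,v=seed; w=32; u0=int(u)-w; v0=int(v)-w
    g=cv2.resize(cv2.cvtColor(p,cv2.COLOR_RGB2GRAY)[v0:v0+2*w,u0:u0+2*w],None,fx=S,fy=S,interpolation=cv2.INTER_CUBIC)
    sd=(int((u-u0)*S),int((v-v0)*S)); dark=float(np.median(g[sd[1]-6:sd[1]+6,sd[0]-6:sd[0]+6]))
    hi=np.percentile(g[sd[1]-100:sd[1]+100,sd[0]-100:sd[0]+100],80); th=(dark+hi)/2
    b=(g<th).astype(np.uint8); _,L=cv2.connectedComponents(b,connectivity=4); m=(L==L[sd[1],sd[0]]).astype(np.uint8)
    cn=max(cv2.findContours(m,cv2.RETR_EXTERNAL,cv2.CHAIN_APPROX_NONE)[0],key=cv2.contourArea)[:,0]
    X=plane(c,(cn+.5)/S-.5+[u0,v0],z)[:,:2]*1000
    M=cv2.moments(X.astype(np.float32)[:,None]-X.mean(0).astype(np.float32))
    ctr=np.array([M['m10'],M['m01']])/M['m00']+X.mean(0); th2=.5*np.degrees(np.arctan2(2*M['mu11'],M['mu20']-M['mu02']))
    R=cv2.minAreaRect(X.astype(np.float32))
    return np.round(ctr,1),np.round(sorted(R[1]),1),round(th2,2),np.round(R[0],1),round(R[2],1)
E
python3 - <<'E'
from fit import *
S=dict(top=dict(bot=(235+225-197-0,212,.058),deep=(348,206,.062),sh=(164,243,.074)),scene=dict(deep=(281+136/3.59,235+105/3.59,.062),sh=(135+132/3.59,142+110/3.59,.074),bot=(214+135/3.59,180+118/3.59,.058)))
S['top']['bot']=(225+132/3.59,171+149/3.59,.058)
for n in S:
    p=np.load(n+'0.npz')['p'];c=optics.camera_info(n)
    for k,(u,v,z) in S[n].items(): print(n,k,*label(p,c,(u,v),z))
E
```

```text
top bot [ 538.4 -103.7] [21.9 89.9] -82.17 [ 538.4 -103.8] 7.8
top deep [ 557.7 -355.5] [21.8 89.5] -5.32 [ 557.6 -355.5] 84.7
top sh [449.2 179.7] [25.7 93.4] -30.31 [449.3 179.8] 60.0
scene deep [ 557.1 -355.1] [23.  91.3] -5.4 [ 557. -355.] 84.8
scene sh [449.1 179. ] [21.4 89.4] -30.37 [448.9 179.1] 59.6
scene bot [547.3 -88.9] [193.8 257.8] 36.33 [543.9 -87.6] 50.6
```

{"method": "arm_command", "body": {"motion": [[13.61,-35.49,0.8,0.294],[13.61,-35.49,0.8,0.294],[13.61,-35.49,0.8,0.294],[13.61,-35.49,0.8,0.294],[13.61,-35.49,0.8,0.294],[13.61,-35.49,0.8,0.294],[13.61,-35.49,0.8,0.294],[13.61,-35.49,0.8,0.294],[13.61,-35.49,0.8,0.294],[13.61,-35.49,0.8,0.294],[13.61,-35.49,0.8,0.294],[13.61,-35.49,0.8,0.294],[13.61,-35.49,0.8,0.294],[13.61,-35.49,0.8,0.294],[13.61,-35.49,0.8,0.294],[13.61,-35.49,0.8,0.294],[13.61,-35.49,0.8,0.294],[13.61,-35.49,0.8,0.294],[13.61,-35.49,0.8,0.294],[13.61,-35.49,0.8,0.294]], "gripper": 0.8}}

```text
time_s: 1.77
ee_pos: [0.5151, -0.2457, 0.2484]
eef_rot: [-0.148, -3.138, -0.001]
contact_force: [0.6, 0.8, 0.8]
opening: 0.899
grasp_force: 0.0
```

{"method": "arm_command", "body": {"motion": [[1.69,-4.38,0,0],[1.69,-4.38,0,0],[1.69,-4.38,0,0],[1.69,-4.38,0,0],[1.69,-4.38,0,0],[1.69,-4.38,0,0]]}}

```text
time_s: 2.27
ee_pos: [0.5568, -0.3526, 0.2479]
eef_rot: [-0.148, -3.136, -0.003]
contact_force: [0.3, 0.6, -0.1]
opening: 0.897
grasp_force: 0.0
```

{"method": "arm_command", "body": {"motion": [[0.02,-0.08,-1.5,0],[0.02,-0.08,-3,0],[0.02,-0.08,-4.5,0],[0.02,-0.08,-6,0],[0.02,-0.08,-6.8,0],[0.02,-0.08,-6.8,0],[0.02,-0.08,-6.8,0],[0.02,-0.08,-6.8,0]]}}

```text
time_s: 2.93
ee_pos: [0.5589, -0.355, 0.0814]
eef_rot: [0.145, 3.136, -0.003]
contact_force: [1.1, 0.2, 0.4]
opening: 0.901
grasp_force: 0.0
```

Run:
```python
from fit import *
p,d,c=snap('scene'); cv2.imwrite('pics/pre.png',cv2.resize(p[150:384,200:460,::-1],(800,720),interpolation=cv2.INTER_CUBIC)[:600])
s=r.state();print(s['ee_pos'],s['eef_rot'],s['contact_force'])
```

```text
[ 0.55930537 -0.35558029  0.08197802] [ 0.14581907  3.13447252 -0.0041456 ] [-0.13121559 -0.06605613 -0.16664248]
```

View pics/pre.png

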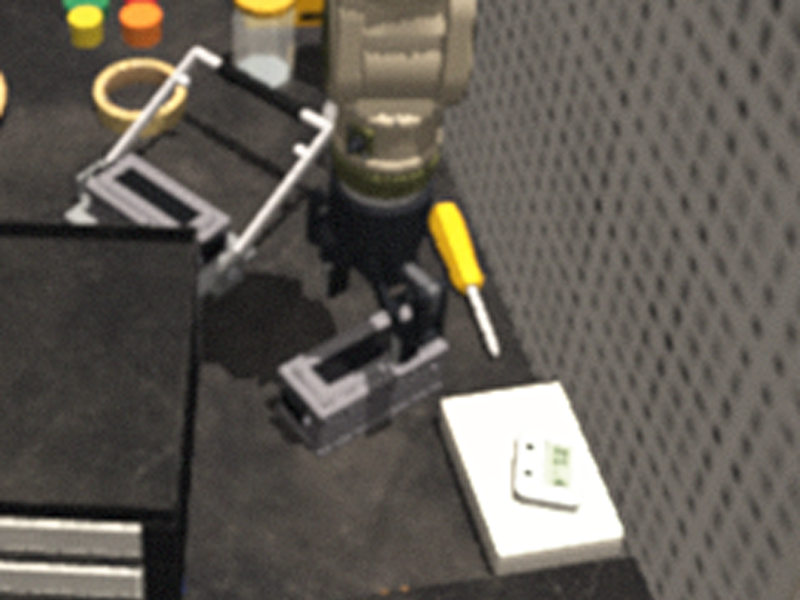

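The picture shows the open fingers straddling the deep case near its middle (about 395,350), with no contact. Descending to grasp it.

{"method": "arm_command", "body": {"motion": [[-0.07,0,-0.7,0],[-0.07,0,-1.4,0],[-0.07,0,-2.1,0],[-0.07,0,-2.8,0],[-0.07,0,-2.8,0],[-0.07,0,-2.8,0],[-0.07,0,-2.8,0]]}}

```text
time_s: 3.57
ee_pos: [0.5573, -0.3561, 0.0112]
eef_rot: [0.147, 3.135, -0.003]
contact_force: [0.3, 0.5, -0.0]
opening: 0.899
grasp_force: 0.0
```

{"method": "arm_command", "body": {"motion": [[0,0,0,0],[0,0,0,0],[0,0,0,0],[0,0,0,0],[0,0,0,0],[0,0,0,0],[0,0,0,0],[0,0,0,0]], "gripper": -0.2, "newtons": 50}}

```text
time_s: 4.23
ee_pos: [0.5574, -0.3561, 0.0112]
eef_rot: [0.147, 3.135, -0.003]
contact_force: [0.7, 1.0, 6.0]
opening: 0.696
grasp_force: 55.3
```

{"method": "arm_command", "body": {"motion": [[0,0,0.4,0],[0,0,1.2,0],[0,0,2.2,0],[0,0,3.4,0],[0,0,4.6,0],[0,0,5.8,0],[0,0,6.8,0],[0,0,7.4,0],[0,0,7.6,0],[0,0,7.6,0]]}}

```text
time_s: 5.07
ee_pos: [0.5566, -0.3556, 0.201]
eef_rot: [0.147, 3.136, -0.003]
contact_force: [0.4, -0.4, -2.1]
opening: 0.698
grasp_force: 54.5
```

{"method": "arm_command", "body": {"motion": [[0,0.2,0,-0.03],[0,0.7,0,-0.1],[-0.1,1.3,0,-0.19],[-0.1,2,0,-0.29],[-0.2,2.7,0,-0.39],[-0.2,3.4,0,-0.49],[-0.3,4.1,0,-0.59],[-0.4,4.8,0,-0.69],[-0.4,5.5,0,-0.79],[-0.5,6.2,0,-0.89],[-0.5,6.9,0,-0.99],[-0.6,7.6,0,-1.09],[-0.7,8.3,0,-1.18],[-0.7,9,0,-1.25],[-0.76,9.6,0,-1.3],[-0.76,9.9,0,-1.33],[-0.76,10.1,0,-1.34],[-0.76,10.1,0,-1.34],[-0.76,10.1,0,-1.34],[-0.76,10.1,0,-1.34]]}}

```text
time_s: 6.73
ee_pos: [0.5369, -0.1031, 0.1983]
eef_rot: [-2.064, -2.368, 0.001]
contact_force: [-0.7, 0.2, -1.2]
opening: 0.697
grasp_force: 54.5
```

Run:
```python
from fit import *
p,d,c=snap('top'); cv2.imwrite('pics/car1.png',cv2.resize(p[140:300,180:380,::-1],(750,600),interpolation=cv2.INTER_CUBIC))
s=r.state();print(s['ee_pos'],s['eef_rot'],s['contact_force'],s['opening'],s['grasp_force'],s['joint_vel'].max())
```

```text
[ 0.53697307 -0.10322497  0.19842739] [-2.06430676e+00 -2.36776389e+00  4.59548082e-04] [-1.02887853  0.6564504  -1.70866402] 0.6978457326765991 54.48769390583038 0.0032848661488009767
```

View pics/car1.png

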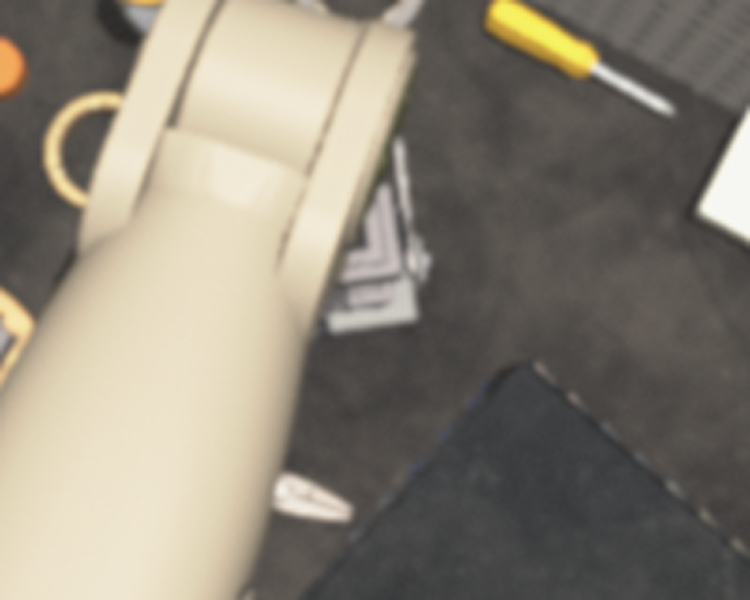

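{"method": "arm_command", "body": {"motion": [[0.06,-0.02,-0.3,0],[0.06,-0.02,-0.9,0],[0.06,-0.02,-1.7,0],[0.06,-0.02,-2.5,0],[0.06,-0.02,-3.3,0],[0.06,-0.02,-4.0,0],[0.06,-0.02,-4.5,0],[0.06,-0.02,-4.7,0],[0.06,-0.02,-4.8,0],[0.06,-0.02,-4.8,0],[0.06,-0.02,-4.8,0]]}}

```text
time_s: 7.7
ee_pos: [0.5391, -0.1035, 0.0794]
eef_rot: [2.064, 2.367, 0.001]
contact_force: [1.1, -0.6, -1.4]
opening: 0.696
grasp_force: 54.5
```

Run:
```python
from fit import *
p,d,c=snap('scene'); cv2.imwrite('pics/low1.png',cv2.resize(p[140:270,190:363,::-1],(798,600),interpolation=cv2.INTER_CUBIC))
s=r.state();print(s['ee_pos'],s['eef_rot'],s['contact_force'])
```

```text
[ 0.53932272 -0.10352811  0.07973159] [2.06324414e+00 2.36685532e+00 1.13843137e-03] [ 0.47562283  0.0461096  -2.69483101]
```

View pics/low1.png

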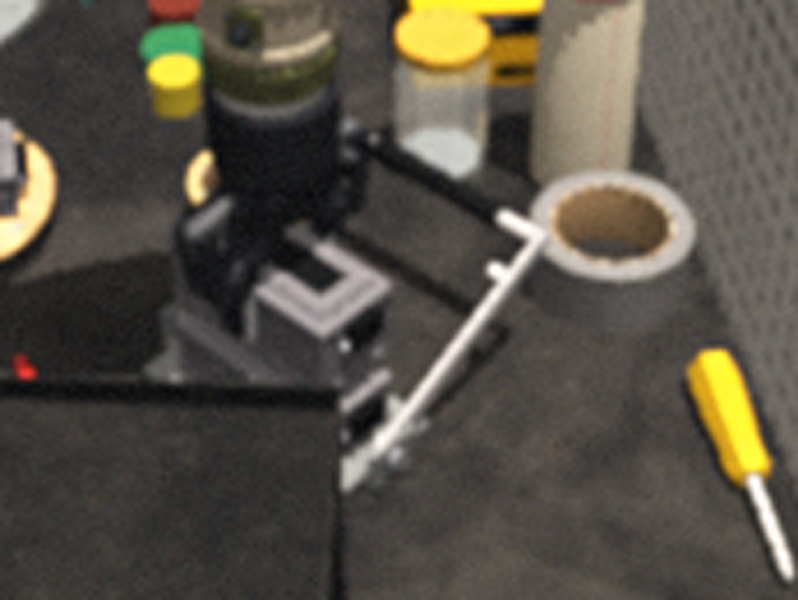

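The deep case hangs over the bottom case, well inside the handle arms. Lowering it gently.

{"method": "arm_command", "body": {"motion": [[-0.03,0,-0.1,0],[-0.03,0,-0.2,0],[-0.03,0,-0.3,0],[-0.03,0,-0.4,0],[-0.03,0,-0.48,0],[-0.03,0,-0.54,0],[-0.03,0,-0.6,0],[-0.03,0,-0.6,0],[-0.03,0,-0.6,0]]}}

```text
time_s: 8.5
ee_pos: [0.5378, -0.1032, 0.0637]
eef_rot: [-2.064, -2.368, 0.0]
contact_force: [-0.4, 0.7, -1.9]
opening: 0.693
grasp_force: 54.5
```

{"method": "arm_command", "body": {"motion": [[0,0,-0.03,0],[0,0,-0.06,0],[0,0,-0.06,0],[0,0,-0.06,0]]}}

```text
time_s: 8.83
ee_pos: [0.5379, -0.1031, 0.0632]
eef_rot: [2.064, 2.368, 0.0]
contact_force: [-2.5, 1.8, 6.3]
opening: 0.699
grasp_force: 55.1
```

Contact came at exactly the nested height, so I'll release and lift clear.

{"method": "arm_command", "body": {"motion": [[0,0,0,0],[0,0,0,0],[0,0,0,0],[0,0,0,0],[0,0,0,0],[0,0,0,0]], "gripper": 0.8}}

```text
time_s: 9.33
ee_pos: [0.5378, -0.1032, 0.0622]
eef_rot: [-2.064, -2.368, -0.0]
contact_force: [-1.2, -0.1, 0.5]
opening: 0.898
grasp_force: 0.0
```

{"method": "arm_command", "body": {"motion": [[0,0,0.3,0],[0,0,1,0],[0,0,2,0],[0,0,3,0],[0,0,4,0],[0,0,5,0],[0,0,6,0],[-1,3,7,0.1],[-1.7,4.5,7.2,0.2],[-2.4,6,7.2,0.3],[-2.7,7.5,7.2,0.4],[-3,9,7.2,0.5],[-3.3,10.3,7.2,0.6],[-3.5,11.2,7.2,0.7],[-3.5,11.3,7.2,0.8],[-3.5,11.3,7.2,0.9],[-3.55,11.3,7.2,0.906],[-3.55,11.3,7.2,0.906],[-3.55,11.3,7.2,0.906]]}}

```text
time_s: 10.92
ee_pos: [0.4491, 0.179, 0.2426]
eef_rot: [0.824, 3.031, 0.0]
contact_force: [0.2, -1.0, 0.2]
opening: 0.895
grasp_force: 0.0
```

Run:
```python
from fit import *
s=r.state();print(s['ee_pos'],s['eef_rot'],s['contact_force'])
for n in('top','scene'):
    p,d,c=snap(n); np.savez(n+'1.npz',p=p,W=cloud(d,c))
p=np.load('top1.npz')['p']; q=np.load('scene1.npz')['p']
cv2.imwrite('pics/after1.png',np.hstack([cv2.resize(p[160:240,215:315,::-1],(400,320),interpolation=cv2.INTER_CUBIC),cv2.resize(q[160:240,210:310,::-1],(400,320),interpolation=cv2.INTER_CUBIC)]))
```

```text
[0.44908299 0.17899227 0.24259365] [8.24033163e-01 3.03133189e+00 2.75071497e-04] [ 0.23129712 -0.96112674  0.19189298]
```

View pics/after1.png

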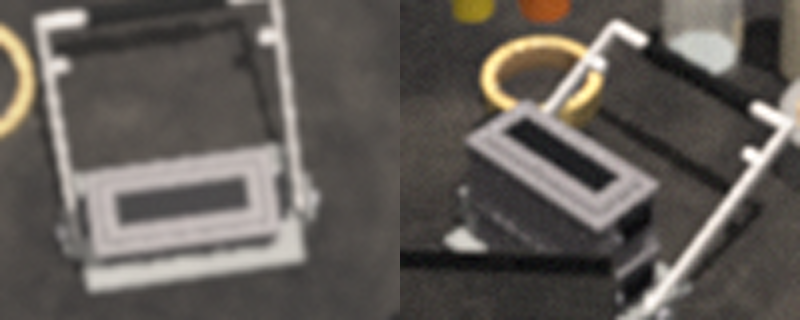

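The deep case sits square on the bottom one, and its label is visible in both views. Measuring it now.

Run:
```python
from fit import *
for n,s in (('top',(260,210)),('scene',(250,198))):
    f=np.load(n+'1.npz'); print(n,*label(f['p'],optics.camera_info(n),s,.114)); W=f['W']; print(W[s[1]-2:s[1]+3,s[0]-2:s[0]+3,2].mean(), np.median(W[s[1]-8:s[1]+8,s[0]-8:s[0]+8,2]))
```

```text
top [ 539.  -101.7] [21.8 89.7] -82.1 [ 539.  -101.7] 8.0
0.11523905728362076 nan
scene [ 538.4 -101.6] [22.7 90.8] -81.81 [ 538.3 -101.7] 8.0
0.11497317749247771 0.11425616604170435
```

{"method": "arm_command", "body": {"motion": [[0,0.01,-1,0],[0,0.01,-2.5,0],[0,0.01,-4,0],[0,0.01,-5.2,0],[0,0.01,-6.2,0],[0,0.01,-7,0],[0,0.01,-7.6,0],[0,0.01,-7.9,0],[0,0.01,-8.1,0],[0,0.01,-8.2,0],[0,0.01,-8.2,0],[0,0.01,-8.2,0]]}}

```text
time_s: 12.02
ee_pos: [0.4498, 0.1797, 0.0381]
eef_rot: [0.82, 3.031, 0.001]
contact_force: [0.0, 0.0, 0.3]
opening: 0.902
grasp_force: 0.0
```

Run:
```python
from fit import *
p,d,c=snap('scene'); cv2.imwrite('pics/pre2.png',cv2.resize(p[120:220,120:253,::-1],(798,600),interpolation=cv2.INTER_CUBIC))
s=r.state();print(s['ee_pos'],s['eef_rot'],s['contact_force'])
```

```text
[0.44991964 0.17972532 0.03826058] [8.19431565e-01 3.03118884e+00 1.44842520e-03] [ 0.23068242 -0.44338201 -0.73204029]
```

View pics/pre2.png

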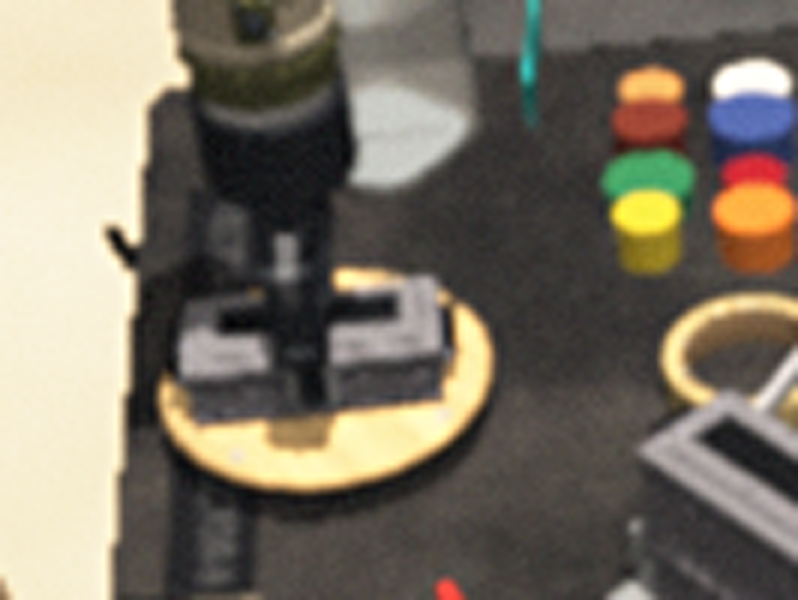

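The fingers straddle the shallow case at its middle (about 305,330), and nothing has moved. Closing.

{"method": "arm_command", "body": {"motion": [[0,0,0,0],[0,0,0,0],[0,0,0,0],[0,0,0,0],[0,0,0,0],[0,0,0,0],[0,0,0,0],[0,0,0,0]], "gripper": -0.2, "newtons": 50}}

```text
time_s: 12.73
ee_pos: [0.4496, 0.1796, 0.0384]
eef_rot: [0.819, 3.031, 0.0]
contact_force: [-0.3, -0.9, 6.1]
opening: 0.692
grasp_force: 53.6
```

{"method": "arm_command", "body": {"motion": [[0,0,0.3,0],[0,0,1,0],[0,0,2,0],[0,0,3,0],[0,0,4,0],[0,0,5,0],[0,0,6,0],[0,0,7,0],[0,0,7.7,0],[0,0,7.9,0],[0,0,7.9,0],[0,0,7.9,0]]}}

```text
time_s: 13.73
ee_pos: [0.4486, 0.1795, 0.234]
eef_rot: [-0.819, -3.032, 0.0]
contact_force: [-0.6, -0.2, -3.8]
opening: 0.692
grasp_force: 55.4
```

{"method": "arm_command", "body": {"motion": [[0.1,-0.2,0,-0.02],[0.3,-0.8,0,-0.08],[0.5,-1.6,0,-0.15],[0.8,-2.4,0,-0.22],[1,-3.2,0,-0.3],[1.3,-4,0,-0.38],[1.6,-4.9,0,-0.46],[1.8,-5.8,0,-0.54],[2.1,-6.7,0,-0.62],[2.4,-7.6,0,-0.7],[2.7,-8.5,0,-0.76],[3,-9.4,0,-0.82],[3.3,-10.2,0,-0.86],[3.5,-10.8,0,-0.89],[3.6,-11.2,0,-0.906],[3.6,-11.27,0,-0.906],[3.6,-11.27,0,-0.906],[3.6,-11.27,0,-0.906],[3.6,-11.27,0,-0.906]]}}

```text
time_s: 15.32
ee_pos: [0.5387, -0.1011, 0.2349]
eef_rot: [-2.062, -2.369, -0.0]
contact_force: [-0.5, -0.5, -2.7]
opening: 0.69
grasp_force: 55.2
```

Run:
```python
from fit import *
s=r.state();print(s['ee_pos'],s['eef_rot'],s['contact_force'],s['opening'])
```

```text
[ 0.53867411 -0.10107444  0.23486417] [-2.06214460e+00 -2.36945438e+00 -3.33259853e-04] [-0.48621911 -0.47635436 -2.69898614] 0.6895932477990903
```

{"method": "arm_command", "body": {"motion": [[-0.02,-0.05,-0.3,0],[-0.02,-0.05,-0.9,0],[-0.02,-0.05,-1.6,0],[-0.02,-0.05,-2.3,0],[-0.02,-0.05,-3,0],[-0.02,-0.05,-3.6,0],[-0.02,-0.05,-3.9,0],[-0.02,-0.05,-4.1,0],[-0.02,-0.05,-4.1,0],[-0.02,-0.05,-4.1,0],[-0.02,-0.05,-4.1,0]]}}

```text
time_s: 16.23
ee_pos: [0.5393, -0.1035, 0.1333]
eef_rot: [2.063, 2.367, 0.001]
contact_force: [0.3, -1.0, -2.8]
opening: 0.694
grasp_force: 55.2
```

{"method": "arm_command", "body": {"motion": [[-0.03,0.04,-0.1,0],[-0.03,0.04,-0.2,0],[-0.03,0.04,-0.3,0],[-0.03,0.04,-0.4,0],[-0.03,0.04,-0.48,0],[-0.03,0.04,-0.55,0],[-0.03,0.04,-0.61,0],[-0.03,0.04,-0.61,0],[-0.03,0.04,-0.61,0]]}}

```text
time_s: 16.98
ee_pos: [0.5378, -0.1024, 0.1169]
eef_rot: [-2.064, -2.368, 0.0]
contact_force: [0.4, -0.2, -2.5]
opening: 0.692
grasp_force: 55.2
```

{"method": "arm_command", "body": {"motion": [[0,0,-0.02,0],[0,0,-0.04,0],[0,0,-0.06,0],[0,0,-0.06,0],[0,0,-0.06,0]]}}

```text
time_s: 17.4
ee_pos: [0.538, -0.1025, 0.1164]
eef_rot: [2.064, 2.368, 0.001]
contact_force: [-2.2, 0.1, 6.2]
opening: 0.689
grasp_force: 56.2
```

{"method": "arm_command", "body": {"motion": [[0,0,0,0],[0,0,0,0],[0,0,0,0],[0,0,0,0],[0,0,0,0],[0,0,0,0]], "gripper": 0.8}}

```text
time_s: 17.9
ee_pos: [0.5378, -0.1024, 0.1154]
eef_rot: [-2.064, -2.368, -0.0]
contact_force: [-0.4, -0.3, -1.1]
opening: 0.903
grasp_force: 0.0
```

{"method": "arm_command", "body": {"motion": [[0,0,0.3,0],[0,0,1,0],[0,0,2,0],[0,0,3,0],[0,0,4,0],[0,0,5,0],[-0.8,1.4,5.5,0],[-1.6,2.8,5.5,0],[-2.4,4.2,5.5,0],[-3,5.6,5.5,0],[-3.3,7,5.5,0],[-3.5,8.4,5.5,0],[-3.5,9.8,5.5,0],[-3.5,10,5.5,0],[-3.5,10,5.5,0]], "gripper": 0.8}}

```text
time_s: 19.15
ee_pos: [0.45, 0.1495, 0.2537]
eef_rot: [2.059, 2.372, 0.001]
contact_force: [-0.6, 0.2, -0.8]
opening: 0.897
grasp_force: 0.0
```

Run:
```python
from fit import *
s=r.state();print(s['ee_pos'],s['eef_rot'],s['contact_force'])
for n in('top','scene'):
    p,d,c=snap(n); np.savez(n+'2.npz',p=p,W=cloud(d,c))
p=np.load('top2.npz')['p']; q=np.load('scene2.npz')['p']
cv2.imwrite('pics/after2.png',np.hstack([cv2.resize(p[150:230,215:315,::-1],(400,320),interpolation=cv2.INTER_CUBIC),cv2.resize(q[150:230,210:310,::-1],(400,320),interpolation=cv2.INTER_CUBIC)]))
```

```text
[0.45003241 0.14946326 0.25368081] [2.05877142e+00 2.37218453e+00 1.19873885e-03] [-0.62221228  0.19864789 -0.75332392]
```

View pics/after2.png

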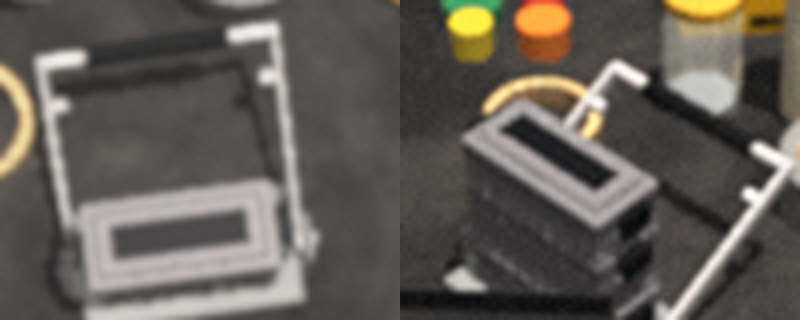

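Both views show the shallow case square on the deep one. Next: check its pose and locate the bar, whose middle is at about (157,47) in the top crop and (702,112) in the scene crop.

Run:
```python
from fit import *
for n,s,b in (('top',(260,208),(254,162)),('scene',(250,187),(285,178))):
    f=np.load(n+'2.npz'); W=f['W']; print(n,*label(f['p'],optics.camera_info(n),s,.152), W[s[1]-3:s[1]+4,s[0]-3:s[0]+4,2].mean())
    # bar: points 75..125 mm high, 100-170 mm along carrier +x, |y|<45
    a=np.radians(7.85); e=np.array([[np.cos(a),np.sin(a)],[-np.sin(a),np.cos(a)]])
    Q=(W[...,:2]-[.5384,-.1035])@e.T; m=(abs(Q[...,1])<.045)&(Q[...,0]>.1)&(Q[...,0]<.19)&(W[...,2]>.07)&(W[...,2]<.13)
    B=np.c_[Q[m],W[m][:,2]]*1000; print(len(B),np.percentile(B,[5,50,95],axis=0).round(1).tolist())
```

```text
top [ 539.  -101.1] [21.9 89.7] -82.09 [ 539.  -101.2] 7.8 0.15342124701742715
178 [[136.6, -40.2, 97.0], [142.7, -0.4, 102.0], [150.9, 39.5, 106.1]]
scene [ 538.5 -101.2] [23.1 90.8] -82.13 [ 538.3 -101.4] 7.9 0.15274345794792624
145 [[133.4, -40.7, 92.3], [137.7, -0.6, 100.1], [146.1, 40.3, 104.6]]
```

The shallow case is nested and the handle is at about 1.09 rad, with the bar 160 mm from the hinge as it should be. Moving to the outer side of the bar with the fingers shut.

{"method": "arm_command", "body": {"motion": [[1.1,-1,0,0],[2.2,-2,0,0],[3.3,-3,0,0],[4.4,-4,0,0],[5.5,-5,0,0],[6.6,-6,0,0],[7.7,-7,0,0],[8.8,-8,0,0],[9.7,-8.7,0,0],[10.3,-9.1,0,0],[10.47,-9.14,0,0],[10.47,-9.14,0,0],[10.47,-9.14,0,0],[10.47,-9.14,0,0]], "gripper": -1, "newtons": 40}}

```text
time_s: 20.42
ee_pos: [0.7111, -0.0807, 0.2535]
eef_rot: [-2.064, -2.368, 0.0]
contact_force: [0.1, 0.7, 0.7]
opening: -0.001
grasp_force: 0.0
```

Run:
```python
from fit import *
s=r.state();print(s['ee_pos'],s['eef_rot'],s['contact_force'],s['opening'])
```

```text
[ 0.71110945 -0.080658    0.2534803 ] [-2.06386170e+00 -2.36801481e+00  1.54456156e-04] [0.05559434 0.69035862 0.70568714] -0.0007863249648363948
```

Descending beside the bar to z ≈ 0.081.

{"method": "arm_command", "body": {"motion": [[0.05,0.06,-1,0],[0.05,0.06,-2,0],[0.05,0.06,-3,0],[0.05,0.06,-4,0],[0.05,0.06,-5,0],[0.05,0.06,-6,0],[0.05,0.06,-6.6,0],[0.05,0.06,-6.9,0],[0.05,0.06,-6.9,0],[0.05,0.06,-6.9,0]]}}

```text
time_s: 21.25
ee_pos: [0.7132, -0.0788, 0.0817]
eef_rot: [2.063, 2.369, 0.001]
contact_force: [1.3, 0.5, -0.2]
opening: -0.002
grasp_force: 0.0
```

```bash
cat > arc.py <<'E'
from fit import *
s=r.state();p=s['ee_pos'];print(p,s['contact_force'])
a=np.radians(7.85);e=np.array([np.cos(a),np.sin(a)]);c=np.array([.5386,-.1022])
print('carrier xy',(p[:2]-c)@e,(p[:2]-c)@[-e[1],e[0]])
for t in np.r_[1.09:-.01:-.07,0]:
    q=c+e*(.160*np.sin(t)+.0225); z=.022+.16*np.cos(t)-.015
    print(round(t,2),np.round(np.r_[(q-p[:2]),z-p[2]]/.025,2).tolist())
E
python3 arc.py
```

```text
[ 0.71320099 -0.07882999  0.08174465] [ 1.28646652  0.50667897 -0.23054808]
carrier xy 0.17615668518650907 -0.0006960084905114523
1.09 [-0.47, -0.04, -0.03]
1.02 [-0.69, -0.07, 0.36]
0.95 [-0.94, -0.1, 0.73]
0.88 [-1.21, -0.14, 1.09]
0.81 [-1.5, -0.18, 1.42]
0.74 [-1.82, -0.22, 1.74]
0.67 [-2.16, -0.27, 2.03]
0.6 [-2.51, -0.32, 2.29]
0.53 [-2.89, -0.37, 2.53]
0.46 [-3.28, -0.42, 2.74]
0.39 [-3.68, -0.48, 2.93]
0.32 [-4.1, -0.54, 3.09]
0.25 [-4.52, -0.6, 3.21]
0.18 [-4.96, -0.66, 3.31]
0.11 [-5.4, -0.72, 3.37]
0.04 [-5.84, -0.78, 3.41]
0.0 [-6.09, -0.81, 3.41]
```

First part of the arc, down to 0.6 rad, watching the force.

{"method": "arm_command", "body": {"motion": [[-0.25,-0.02,0,0],[-0.47,-0.04,0,0],[-0.58,-0.06,0.16,0],[-0.69,-0.07,0.36,0],[-0.94,-0.1,0.73,0],[-1.21,-0.14,1.09,0],[-1.5,-0.18,1.42,0],[-1.82,-0.22,1.74,0],[-2.16,-0.27,2.03,0],[-2.51,-0.32,2.29,0],[-2.51,-0.32,2.29,0]]}}

```text
time_s: 22.17
ee_pos: [0.6524, -0.0879, 0.143]
eef_rot: [2.059, 2.363, 0.007]
contact_force: [4.9, 1.6, 8.3]
opening: -0.005
grasp_force: 4.0
```

```bash
python3 arc.py
python3 - <<'E'
from fit import *
p,d,c=snap('scene'); cv2.imwrite('pics/push1.png',cv2.resize(p[110:260,190:390,::-1],(800,600),interpolation=cv2.INTER_CUBIC))
E
```

```text
[ 0.65238135 -0.08790546  0.14298691] [4.91969877 1.62222004 8.3130028 ]
carrier xy 0.11466745790620471 -0.0013796812412865123
1.09 [1.96, 0.33, -2.48]
1.02 [1.74, 0.3, -2.09]
0.95 [1.5, 0.26, -1.72]
0.88 [1.23, 0.22, -1.36]
0.81 [0.93, 0.18, -1.03]
0.74 [0.62, 0.14, -0.71]
0.67 [0.28, 0.09, -0.42]
0.6 [-0.08, 0.04, -0.16]
0.53 [-0.45, -0.01, 0.08]
0.46 [-0.85, -0.06, 0.3]
0.39 [-1.25, -0.12, 0.48]
0.32 [-1.67, -0.17, 0.64]
0.25 [-2.09, -0.23, 0.76]
0.18 [-2.52, -0.29, 0.86]
0.11 [-2.96, -0.35, 0.92]
0.04 [-3.41, -0.41, 0.96]
0.0 [-3.66, -0.45, 0.96]
```

View pics/push1.png

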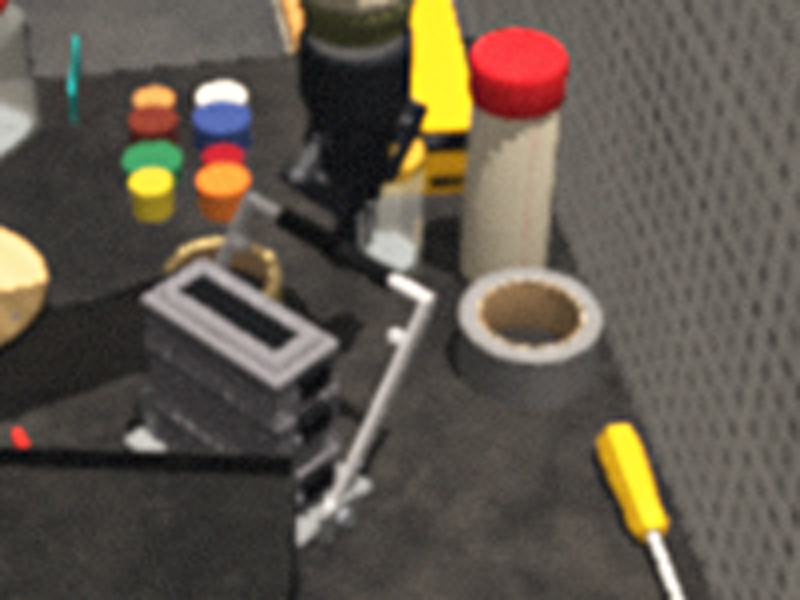

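The bar is following the fingers, but the upward force suggests that it rides on the tip's edge. I'll measure where it is.

Run:
```python
from fit import *
p,d,c=snap('scene');W=cloud(d,c)
a=np.radians(7.85); e=np.array([[np.cos(a),np.sin(a)],[-np.sin(a),np.cos(a)]])
Q=(W[...,:2]-[.5386,-.1022])@e.T
for lo,hi in ((-.048,-.015),(.02,.048)):
    m=(Q[...,1]>lo)&(Q[...,1]<hi)&(Q[...,0]>.05)&(Q[...,0]<.15)&(W[...,2]>.11)&(W[...,2]<.18)
    B=np.c_[Q[m],W[m][:,2]]*1000; print(len(B),np.percentile(B,[5,50,95],axis=0).round(1).tolist())
```

```text
60 [[85.5, -45.3, 150.3], [89.8, -32.8, 156.6], [97.5, -17.4, 160.6]]
44 [[85.5, 23.0, 149.5], [89.8, 32.9, 155.4], [97.3, 46.5, 160.6]]
```

{"method": "arm_command", "body": {"motion": [[0.15,0.02,0,0],[0.15,0.02,-0.3,0],[0,0,-0.3,0],[-0.38,-0.05,-0.06,0],[-0.77,-0.1,0.15,0],[-1.17,-0.16,0.34,0],[-1.59,-0.22,0.5,0],[-2.01,-0.28,0.65,0],[-2.23,-0.31,0.72,0],[-2.45,-0.34,0.78,0],[-2.67,-0.37,0.84,0],[-2.67,-0.37,0.84,0]]}}

```text
time_s: 23.27
ee_pos: [0.5821, -0.0967, 0.1585]
eef_rot: [-2.064, -2.366, 0.002]
contact_force: [0.5, 0.2, -0.1]
opening: 0.005
grasp_force: 0.0
```

{"method": "arm_command", "body": {"motion": [[-0.15,-0.02,0.04,0],[-0.3,-0.04,0.08,0],[-0.45,-0.06,0.1,0],[-0.6,-0.08,0.12,0],[-0.75,-0.1,0.14,0],[-0.85,-0.12,0.14,0],[-0.93,-0.13,0.14,0],[-0.93,-0.13,0.14,0]]}}

```text
time_s: 23.93
ee_pos: [0.56, -0.0998, 0.1624]
eef_rot: [-2.064, -2.368, 0.0]
contact_force: [1.2, -0.4, -0.3]
opening: -0.001
grasp_force: 0.1
```

```bash
cat > bar.py <<'E'
from fit import *
a=np.radians(7.85); e=np.array([[np.cos(a),np.sin(a)],[-np.sin(a),np.cos(a)]])
s=r.state(); print(s['ee_pos'],s['contact_force'],(s['ee_pos'][:2]-[.5386,-.1022])@e.T)
for n in ('scene','top'):
    p,d,c=snap(n);W=cloud(d,c); np.savez(n+'3.npz',p=p,W=W)
    Q=(W[...,:2]-[.5386,-.1022])@e.T
    for lo,hi in ((-.048,-.015),(.02,.048)):
        m=(Q[...,1]>lo)&(Q[...,1]<hi)&(Q[...,0]>-.04)&(Q[...,0]<.08)&(W[...,2]>.168)&(W[...,2]<.2)
        B=np.c_[Q[m],W[m][:,2]]*1000
        if len(B): print(n,len(B),np.percentile(B,[5,50,95],axis=0).round(1).tolist())
E
python3 bar.py
```

```text
[ 0.55998604 -0.09980035  0.16240081] [ 1.16344875 -0.36090994 -0.2859617 ] [ 0.02151338 -0.00054375]
scene 69 [[-8.0, -46.4, 179.3], [-4.4, -31.9, 188.4], [3.7, -15.6, 192.3]]
scene 49 [[-8.8, 21.3, 180.1], [-4.4, 33.6, 187.8], [2.7, 45.5, 191.3]]
top 66 [[-5.6, -46.4, 184.6], [-0.5, -34.8, 189.6], [7.9, -18.9, 192.8]]
```

{"method": "arm_command", "body": {"motion": [[-0.08,-0.01,0,0],[-0.16,-0.02,0,0],[-0.24,-0.03,0,0],[-0.24,-0.03,0,0],[-0.24,-0.03,0,0]]}}

```text
time_s: 24.45
ee_pos: [0.5588, -0.1003, 0.1626]
eef_rot: [2.059, 2.365, 0.01]
contact_force: [13.0, 3.7, -6.6]
opening: 0.002
grasp_force: 6.6
```

The fingers moved about 1 mm for a 6 mm command, at 13 N, so the handle is on its stop. Backing off, rising clear and checking.

{"method": "arm_command", "body": {"motion": [[0.3,0.04,0,0],[1,0.14,0,0],[1.8,0.25,0,0],[1.8,0.25,1,0],[1.8,0.25,2.2,0],[1.8,0.25,3.4,0],[1.8,0.8,4.4,0],[1.2,2,4.6,0],[0.4,3.4,4.6,0],[-0.4,4.8,4.6,0],[-1.4,6.2,4.6,0],[-2.2,7.6,4.6,0],[-3,9,4.6,0],[-3.5,10.2,4.6,0],[-3.7,10.6,4.6,0],[-3.7,10.6,4.6,0],[-3.7,10.6,4.6,0]]}}

```text
time_s: 25.87
ee_pos: [0.462, 0.1644, 0.2774]
eef_rot: [2.062, 2.369, -0.001]
contact_force: [-0.2, 0.6, 0.6]
opening: 0.0
grasp_force: 0.0
```

```bash
python3 bar.py
python3 - <<'E'
from fit import *
p=np.load('top3.npz')['p']; q=np.load('scene3.npz')['p']
cv2.imwrite('pics/final.png',np.hstack([cv2.resize(p[130:250,200:350,::-1],(400,320),interpolation=cv2.INTER_CUBIC),cv2.resize(q[130:250,190:340,::-1],(400,320),interpolation=cv2.INTER_CUBIC)]))
E
```

```text
[0.46200443 0.16442138 0.27738273] [-0.1522549   0.62845715  0.64636989] [-0.03946262  0.27458431]
scene 63 [[-9.1, -44.5, 180.7], [-5.8, -30.2, 187.5], [4.3, -16.3, 191.9]]
scene 49 [[-9.8, 23.7, 181.4], [-5.3, 35.6, 188.5], [1.4, 47.2, 191.0]]
top 80 [[-6.2, -46.2, 184.2], [0.3, -32.0, 189.4], [8.5, -16.9, 193.5]]
top 67 [[-6.3, 21.9, 184.3], [-0.0, 34.2, 189.2], [7.7, 46.7, 193.6]]
```

View pics/final.png

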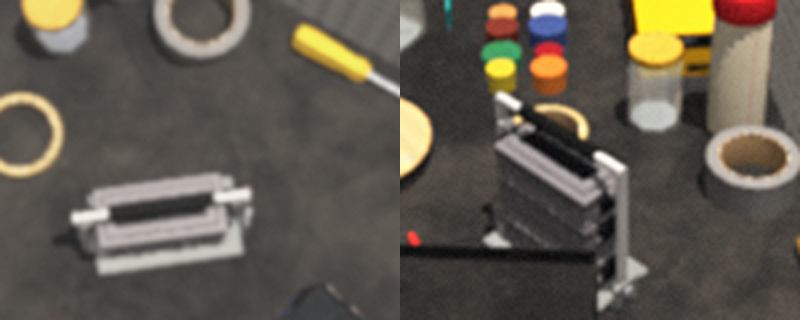

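The handle stands upright over the square column (bar x ≈ 0 mm, top at z ≈ 190 mm), and the things around it look untouched. Handing in.

```bash
python3 -c "
from station import r
print(r.finish_job())"
```

```text
the job is handed in; nothing more can be done
None
```

I nested the deep case and then the shallow one squarely on the column, swung the handle upright onto its stop, and handed the job in at about 26 s of the 67 s allowed; the hand-in gave no verdict.

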